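# Last slope bottle onto the free inspection turntable

## Task

The last culture bottle has set in the slope rack: swing the rack's keeper bar fully back off its shoulder, take the bottle out and stand it upright and square inside the one empty outline on the white turntable. The platter runs freely and is already set to zero, so put the bottle down gently without turning the platter, and leave its zero line at the pointer and the two bottles already on it, the rack and the things around where they are. Leave the keeper bar back.

Things in the scene. Friction and masses are not known exactly. Their poses are not given: they have to be found in the camera images.
- bottle: Bottle to move: flat, amber, metal cap, 32 x 48 x 141 mm, 0.16-0.28 kg. Origin: centre of underside; z up through the cap, x across the 32 mm thickness, y the 48 mm width. Straight body up to 102 mm; above 110 a 22 mm neck, from 125 the 28 mm cap. Starts broad side down in the rack, foot on its lip, z leaning 35 deg from vertical to the rack's -x, x in the rack's xz plane; draw it out along its z.
- rack: Slope rack of bent aluminium sheet, fixed, 110 (x) x 160 (y) x 78 mm high. Origin at the worktop under its middle, z up; -x is the side to which the bottle leans (roughly towards the robot). The sloped bed and side plates hold only the lower 67 mm of the bottle; its upper body stands free of them.
- keeper (a joint): Keeper bar, a U-shaped bail of 8 mm steel rod hinged on the rack's sides, axis along rack y. Near 0 it lies across the bottle's neck above the shoulder and blocks the bottle; it grows as it swings up and over to the rack's +x (away from the robot), 1.65 at its stop. Friction hinge, 0.13 N m: stays where left.
- keeper_handle (a point): Grip point on the keeper's handle, a round black sleeve 12 mm thick and 39 mm long with a plain round end, that prolongs the bar's arm on the rack's +y side. 118 mm from the hinge axis, 28 mm beyond the cross bar, 18 mm short of the handle's end; moves with the bar. At keeper = 0 the handle leans 25 deg from vertical to the rack's -x.
- keeper_pivot (a point): Point on the keeper's hinge axis (parallel to the rack's y), in the plane in which the handle swings, 86 mm to +y of the rack's middle, 56 mm above the worktop; fixed to the rack, axes as the rack's.
- turntable: Black fixed foot of the turntable, with an aluminium pointer that comes up beside the platter's rim 120 deg counter-clockwise from its x axis (168 mm from the turning axis at most, 37 mm high). Origin at the worktop on the turning axis, z up. Platter top 34 mm above the worktop.
- platter (a joint): Angle of the white platter, 296 mm across, engraved with ticks, a thick zero line and three 56 x 40 mm bottle outlines at 120 deg. 0 with the zero line at the pointer, as at the start; positive counter-clockwise from above. Bearing almost frictionless (0.004 N m): a slight sideways push turns it.
- empty_seat (a point): Centre of the empty outline, on the platter's top surface, 92 mm from the turning axis; turns with the platter. x is radial (the outline's 40 mm side), y tangential (its 56 mm side), z up. The bottle belongs here with its x along this x, either way round.
- bottle_b: Same kind of bottle, loose, standing on the second outline 120 degrees round the platter. Origin at the centre of its underside, z up.
- bottle_c: Same kind of bottle, loose, standing on the third outline. Origin at the centre of its underside, z up.
- sample_cup: Bystander: white-lidded sample cup, 58 mm across, 72 mm tall, loose. Origin at the centre of its underside.
- tape_roll: Bystander: roll of tape, 100 mm across, 25 mm high, loose. Origin at the centre of its underside.
- sample_jar: Bystander: slim screw-cap jar, 44 mm across, 105 mm tall, loose. Origin at the centre of its underside.
- scraper: Bystander: flat bench scraper, 44 x 88 x 18 mm, loose. Origin at the centre of its underside.
Things that resemble listed ones, but are neither listed nor needed, are in the scene too. What is shaped like the bottle_c but purple or yellow is not meant.

How it is judged:
By the outcome, as a careful person would: the job done as asked, in the order asked, and still so for the second after the job is handed in, with the robot touching nothing.
It also fails if it takes over 54 s, if anything falls off the work surface, if the arm or the gripper's body presses on something with over 40 N, if the wrist force passes 120 N, or if a joint passes its speed limit or range.

## Robot

A 6-joint arm with a two-finger parallel gripper is mounted at the origin on a cart in front of the work surface, level with it; the furniture and walls round the work are solid. World frame = base frame: x ahead of the robot, y to its left, z up, the work surface at z = 0. Lengths are in m, angles in rad, forces in N, time in s.
With the tool pointing down it reaches from about 0.3 to 0.875 m from the base axis. Payload 6.4 kg.
Tool frame: the origin (TCP) lies between the finger pads; the fingertips stand 25 mm ahead of it and the grasp point (between the pads) lies 6 mm ahead of it; z points along the fingers, y is the line along which they close (so a half turn about z gives the same grasp; the last joint's range is limited). The gripper opens to 85 mm and grips with 20 to 120 N. Pads are 22 mm wide; open, the fingers measure 114 mm over their backs; the gripper's body (76 mm by 85 mm) begins 54 mm behind the grasp point. The pads swing forward as they close: fully open they stand 13 mm farther back than shut.
Start: joints at [1.076, 0.181, 1.607, -0, 1.354, -0.206], TCP at [0.164, 0.551, 0.256] pointing down, gripper open.
Joint ranges: [-2.99, 2.99], [-0.89, 2.07], [0.3, 2.58], [-1.14, 4.28], [0, 2.63], [-3.12, 3.12]. Speed limits (rad/s): [2.57, 2.57, 3.01, 3.14, 3.14, 3.14].

## Interface

Orientations are given as a unit quaternion [w, x, y, z].
In Python, from bench import ctrl gives the robot as it stands.
- The arm moves only by the tool servo_tool, never from a script. Its argument "series" is text: rows parted by semicolons, each of 7 numbers parted by spaces: the gripper command: -1 is fully open, 1 is shut, values between are in proportion, then the shift along the tool's x, y, z in m, then the turn, a rotation vector about the tool's x, y, z in degrees. A call has 1 to 12 rows; each row is the pose to reach, as a shift and turn from the pose commanded when the call began, along the tool's axes at that moment; what a row does not reach only later rows make up. A row lasts 1/12 s, in which the tool goes at most 41.7 mm and 7.16 degrees, less where a joint would pass 70% of its speed; a pose out of reach is approached as far as the arm can. A call with a gripper value outside its range is refused whole. The fingers move at their own pace and stop on an object; the grip force is fixed at half the most. Time passes only in rows, so rows that repeat a pose let the fingers close. It gives the time, the measured TCP pose, the force, the opening and the grip force at its end, in the units of the state.
- ctrl.get_obs(): the state, without advancing time (a new reading comes with each control period).
- ctrl.camera(name): name is "scene" or "top" or "wrist"; returns a dict with "img" (480x640x3 uint8, red, green, blue), "z_map" (480x640 float32, m along the optical axis (not along the pixel's ray), 0 where there is no reading), "fovy" (degrees; the focal length in pixels is half the picture's height over the tangent of half this angle, whatever the lens; pixels are square), "cx", "cy" (the principal point, pixels), "k1" (the pictures are not rectified: a ray, as slopes to the right and down, at radius r is drawn at 1 + k1 r^2 times it, then the intrinsics apply), "extrinsics" (4x4, takes a point from camera to world coordinates); the wrist camera has in their place "T_tool_cam" (4x4, takes a point from camera to tool coordinates, whose origin is the TCP and whose axes are the flange's). Camera axes: x right, y down, z forward; pixel columns grow to the right and rows downward; lengths in m; the calibration is good to about 2 mm. A picture is of the moment at which its call begins: read the wrist's pose just before it.
- ctrl.hand_in(): hands the job in; it is judged then, once.
The state is a dict: "time_s": time; "q": joint angles; "dq": joint speeds; "joint_efforts": joint torques, N m; "eef_pos": TCP position; "eef_rot": TCP orientation; "wrist_force": force on the tool from outside, world axes, zero at the start; "torque": the same for the moment, N m; "opening": opening from 0.0 (shut) to 1.0 (fully open); "grasp_force": force on a finger pad.
Only numpy, scipy, OpenCV 4.12 (cv2) and the standard library are available. Lean on these libraries where they do the work, as an engineer would, in place of code of your own. Each camera call takes 0.05 s, during which the arm holds its last target. There are 200 camera calls.

## Working session

There is one attempt and no reset: what is moved stays moved. The work goes in short steps, Python scripts to look and compute and a tool call to move; the robot and the scene stay as the last step left them, time stands still between calls to the robot, and variables do not carry over. Pictures are saved under pics/ and viewed, at most 12 in all, crops included, and the job is handed in when it is done.

Besides the shell and the picture viewer there is one more tool, called after "Emit:" as name(argument=value, ...), one argument or row to a line, values as JSON. servo_tool: Moves the arm, as the interface text tells. Its arguments: {"type":"object","properties":{"series":{"type":"string"}},"required":["series"]}

```bash
mkdir -p pics; cat > h.py <<'E'
import numpy as np, cv2
from bench import ctrl
from scipy.spatial.transform import Rotation as R
def Rq(q): return R.from_quat([q[1],q[2],q[3],q[0]])
def cam(n):
    o=ctrl.get_obs(); c=ctrl.camera(n)
    if n=='wrist':
        T=np.eye(4);T[:3,:3]=Rq(o['eef_rot']).as_matrix();T[:3,3]=o['eef_pos'];c['E']=T@c['T_tool_cam']
    else: c['E']=np.array(c['extrinsics'])
    return c
def K(c):
    f=240/np.tan(np.radians(c['fovy'])/2); return np.array([[f,0,c['cx']],[0,f,c['cy']],[0,0,1.]])
def ray(c,uv):
    uv=np.atleast_2d(np.array(uv,float)); k=K(c)
    d=np.c_[(uv[:,0]-k[0,2])/k[0,0],(uv[:,1]-k[1,2])/k[0,0]]; s=d.copy()
    for _ in range(20): s=d/(1+c['k1']*(s**2).sum(1,keepdims=True))
    return np.c_[s,np.ones(len(s))]
def plane(c,uv,z):
    r=ray(c,uv)@c['E'][:3,:3].T; o=c['E'][:3,3]; return o+r*((z-o[2])/r[:,2])[:,None]
def cloud(c):
    v,u=np.mgrid[:480,:640]; r=ray(c,np.c_[u.ravel(),v.ravel()])
    P=(r*c['z_map'].ravel()[:,None])@c['E'][:3,:3].T+c['E'][:3,3]
    P[c['z_map'].ravel()==0]=np.nan
    return P.reshape(480,640,3)
def proj(c,P):
    p=(np.atleast_2d(P)-c['E'][:3,3])@c['E'][:3,:3]; s=p[:,:2]/p[:,2:]; s=s*(1+c['k1']*(s**2).sum(1,keepdims=True))
    k=K(c); return s*k[0,0]+[k[0,2],k[1,2]]
def save(c,f): cv2.imwrite('pics/'+f,c['img'][:,:,::-1])
E
cat > a.py <<'E'
from h import *
import pickle
for n in ['scene','top']:
    c=cam(n); save(c,n+'0.png'); pickle.dump(c,open(n+'.pkl','wb')); print(n,c['E'].round(3).tolist(),c['fovy'],c['k1'],c['cx'],c['cy'])
o=ctrl.get_obs(); print(o)
E
python3 a.py
```

```text
scene [[0.827, -0.369, 0.425, -0.167], [-0.563, -0.536, 0.629, -1.167], [-0.005, -0.759, -0.651, 1.239], [0.0, 0.0, 0.0, 1.0]] 45.32111078045608 -0.04717533215561242 323.5560764926385 235.2700789150716
top [[-0.027, -0.996, 0.08, 0.482], [-1.0, 0.028, 0.01, -0.059], [-0.012, -0.08, -0.997, 1.443], [0.0, 0.0, 0.0, 1.0]] 57.47111145999447 -0.08772071213320133 328.704359468764 241.14639891937406
{'time_s': 0.1, 'q': array([ 1.07572117e+00,  1.81482448e-01,  1.60793456e+00, -1.84698759e-05,
        1.35380417e+00, -2.06304283e-01]), 'dq': array([ 1.91211920e-04, -3.04067353e-03, -1.78653172e-03, -1.29781071e-03,
       -1.43238516e-03, -6.07050375e-05]), 'joint_efforts': array([ 1.01750040e-03, -4.45878303e+01, -3.52233303e+01, -2.52079981e-04,
        4.22946337e-03,  1.58897791e-05]), 'eef_pos': array([0.16350615, 0.55076904, 0.25545255]), 'eef_rot': array([-2.71267881e-04,  1.43882266e-01,  9.89594478e-01, -7.67799550e-04]), 'wrist_force': array([ 0.85015172, -0.3683502 ,  1.04570058]), 'torque': array([0.01111819, 0.02285982, 0.03272729]), 'grasp_force': 0.0, 'opening': 0.9986277453785517}
```

View pics/scene0.png

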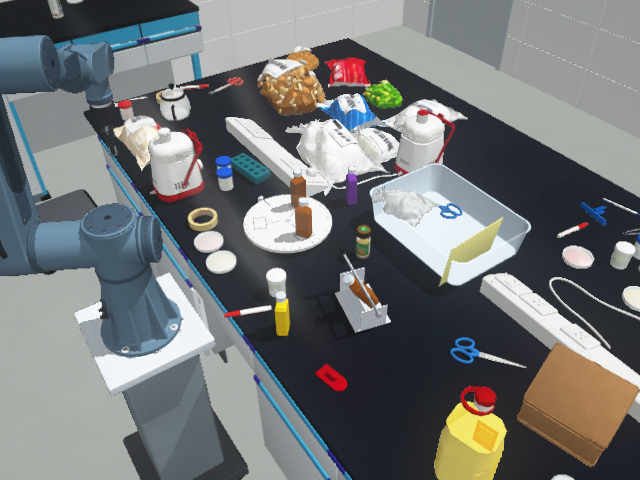

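View pics/top0.png

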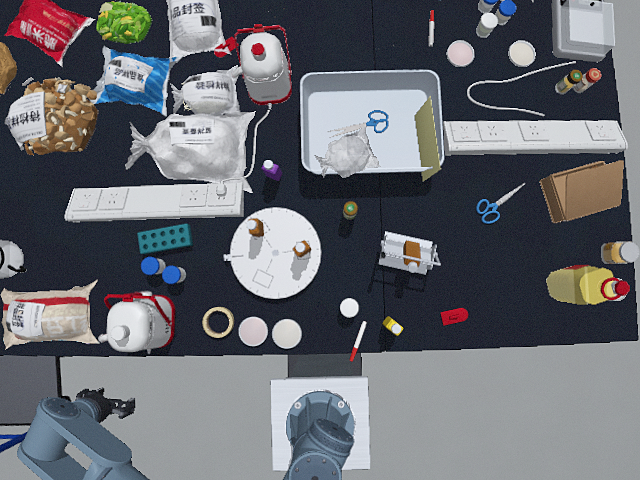

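Bottle candidates, all seen in the scene view:
- **Rack:** amber bottle at (365,290), top view (412,252). This is the one to move.
- **Platter:** amber bottles at (298,188) and (304,218), which are bottle_b and bottle_c.
- **Decoys:** purple (352,187) and yellow (282,315).

The empty outline is at top (263,278). I'll check the choice in one close crop.

```bash
cat > b.py <<'E'
from h import *
import pickle
t=pickle.load(open('top.pkl','rb')); s=pickle.load(open('scene.pkl','rb'))
a=cv2.resize(t['img'][205:305,220:450],None,fx=3.4,fy=3.4,interpolation=cv2.INTER_CUBIC)
b=cv2.resize(s['img'][245:335,230:430],None,fx=2.8,fy=2.8,interpolation=cv2.INTER_CUBIC)
im=np.zeros((595,785,3),np.uint8); im[:a.shape[0],:a.shape[1]]=a[:,:785]; im[342:342+b.shape[0],:b.shape[1]]=b[:253]
cv2.imwrite('pics/crop1.png',im[:,:,::-1])
# platter
P=cloud(t); m=(t['img'].min(2)>150); m[:200]=0;m[305:]=0;m[:,:225]=0;m[:,330:]=0
m&=(abs(P[:,:,2]-.034)<.015)
cs=max(cv2.findContours(m.astype(np.uint8),cv2.RETR_EXTERNAL,cv2.CHAIN_APPROX_NONE)[0],key=cv2.contourArea)[:,0]
W=plane(t,cs,.034)[:,:2]
c=W.mean(0)
for i in range(15):
    d=W-c; r=np.hypot(*d.T); k=abs(r-np.median(r))<.006
    A=np.c_[2*W[k],np.ones(k.sum())]; x=np.linalg.lstsq(A,(W[k]**2).sum(1),rcond=None)[0]; c=x[:2]
print('platter',c,np.sqrt(x[2]+c@c),k.sum())
# platter depth
q=P[m]; print('z platter',np.nanmedian(q[:,2]))
# outline dark pixels in region
sub=t['img'][262:296,245:285].min(2); print(sub.min(),np.median(sub))
# rack cloud
for n,cc,(u0,u1,v0,v1) in [('top',t,(370,450,220,285)),('scene',s,(325,400,250,340))]:
    Q=cloud(cc)[v0:v1,u0:u1].reshape(-1,3); I=cc['img'][v0:v1,u0:u1].reshape(-1,3).astype(int)
    am=(I[:,0]>90)&(I[:,0]-I[:,2]>50)&(Q[:,2]>.01)
    wh=(I.min(1)>110)&(Q[:,2]>.01)
    for l,k in (('amber',am),('metal',wh)):
        print(n,l,k.sum(),np.nanpercentile(Q[k],[2,50,98],axis=0).round(3).tolist())
E
python3 b.py
```

```text
platter [0.56310743 0.12950187] 0.14472936391511138 253
z platter 0.03364632314510296
0 222.0
top amber 253 [[0.514, -0.328, 0.046], [0.552, -0.303, 0.092], [0.584, -0.276, 0.129]]
top metal 794 [[0.493, -0.38, 0.02], [0.544, -0.285, 0.063], [0.591, -0.209, 0.151]]
scene amber 331 [[0.503, -0.336, 0.022], [0.532, -0.32, 0.088], [0.676, -0.128, 0.132]]
scene metal 971 [[0.492, -0.385, 0.012], [0.532, -0.35, 0.064], [0.604, -0.212, 0.15]]
```

View pics/crop1.png

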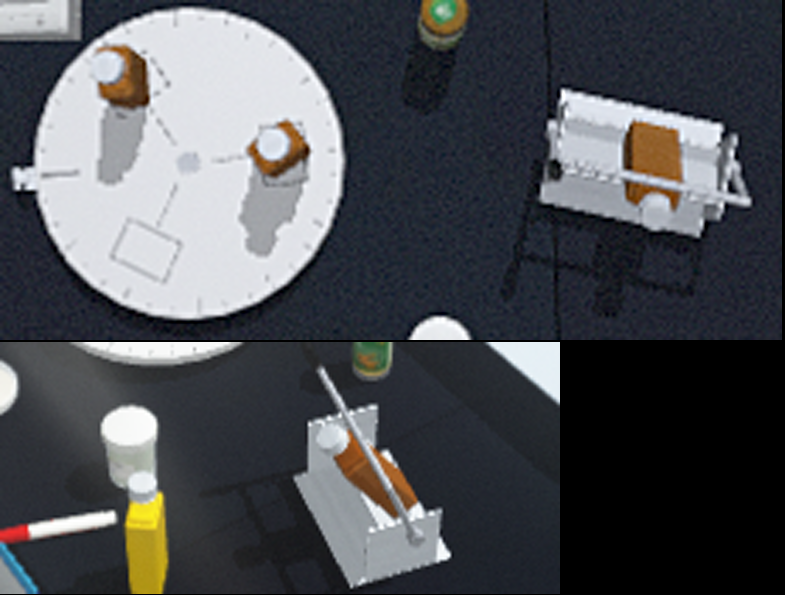

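Crop 1 confirms the choice. The amber bottle is in the rack at crop (655,165), with its cap towards the robot and the keeper across its neck. The dark handle end is at crop (555,170), on the rack's +y side, and the empty outline is at crop (146,250).

Next I'll raise the arm and go to view the rack from the wrist.

```bash
cat >> h.py <<'E'
def go(p,yaw,al,obs=None):
    """tool y along heading yaw(deg) tilted al(deg): a=(sin al*ry, -cos al); prints shift & rotvec"""
    o=obs or ctrl.get_obs(); R0=Rq(o['eef_rot'])
    y=np.radians(yaw);a=np.radians(al); f=np.array([np.cos(y),np.sin(y),0]); z=np.sin(a)*f-[0,0,np.cos(a)]; b=np.cos(a)*f+[0,0,np.sin(a)]
    M=R.from_matrix(np.c_[np.cross(b,z),b,z])
    return (R0.inv().apply(np.array(p)-o['eef_pos'])*1000).round(1), (R0.inv()*M).as_rotvec(degrees=True).round(2)
E
python3 -c "
from h import *
c=cam('wrist');print(c['T_tool_cam'].round(3).tolist(),c['fovy'],c['k1'])
o=ctrl.get_obs();print(Rq(o['eef_rot']).as_matrix().round(3))
print(go([.43,-.24,.36],-12.6,0)); print(go([.43,-.24,.36],-12.6,25))"
```

```text
[[-0.0, -0.958, -0.285, 0.073], [1.0, -0.0, 0.0, -0.001], [-0.0, -0.285, 0.958, -0.118], [0.0, 0.0, 0.0, 1.0]] 59.52142768291988 -0.05709663902129721
[[-0.959  0.285 -0.001]
 [ 0.285  0.959 -0.001]
 [ 0.    -0.001 -1.   ]]
(array([-480.6, -682.3, -103.7]), array([-7.000e-02,  4.000e-02,  8.605e+01]))
(array([-480.6, -682.3, -103.7]), array([-20.16, -18.71,  84.58]))
```

Emit:
servo_tool(
  series="-1 0 0 -0.04 0 0 0; -1 0 0 -0.08 0 0 7; -1 -0.414 -0.243 -0.104 0 0 86; -1 -0.414 -0.243 -0.104 0 0 86; -1 -0.414 -0.243 -0.104 0 0 86; -1 -0.414 -0.243 -0.104 0 0 86; -1 -0.414 -0.243 -0.104 0 0 86; -1 -0.414 -0.243 -0.104 0 0 86; -1 -0.414 -0.243 -0.104 0 0 86; -1 -0.414 -0.243 -0.104 0 0 86; -1 -0.414 -0.243 -0.104 0 0 86; -1 -0.414 -0.243 -0.104 0 0 86",
)

```text
time_s: 1.15
eef_pos: [0.4487, 0.2453, 0.3572]
eef_rot: [-0.0, 0.74, 0.672, 0.0]
wrist_force: [0.5, 0.7, 0.2]
opening: 0.999
grasp_force: 0.0
```

Emit:
servo_tool(
  series="1 0 0 0 0 0 0; 1 0 0 0 0 0 0; 1 0 0 0 0 0 0; 1 0 0 0 0 0 0",
)

```text
time_s: 1.48
eef_pos: [0.447, 0.2479, 0.3569]
eef_rot: [-0.0, 0.738, 0.675, -0.0]
wrist_force: [-0.6, 0.7, -0.1]
opening: 0.453
grasp_force: 0.0
```

```bash
python3 - <<'E'
from h import *; import pickle
c=cam('wrist'); pickle.dump(c,open('w1.pkl','wb')); save(c,'w1.png')
print(go([.54,-.24,.35],-12.6,0)); print(proj(c,[[.563,.13,.034],[.48,.17,.034]]))
E
```

```text
(array([-478.1,  135.5,    6.9]), array([-0.03, -0.  ,  7.59]))
[[430.86555646 284.61100007]
 [355.64093187 257.39052555]]
```

View pics/w1.png

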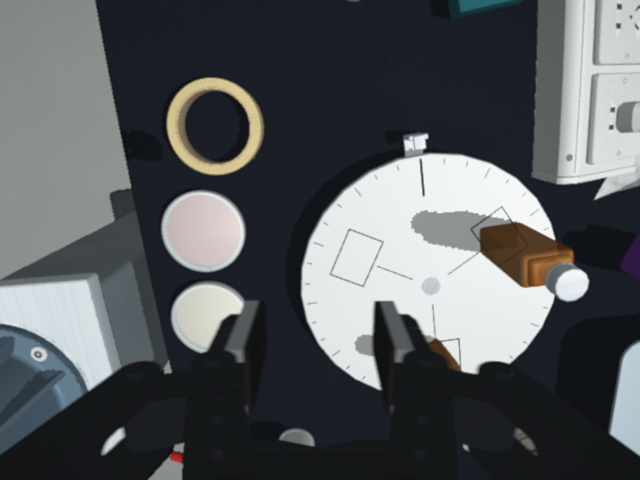

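The wrist view shows the empty outline clear at (356,257), the platter centre at (430,286) and the zero line at the pointer (422,175).

I'll measure the outline while moving to view the rack.

```bash
python3 - <<'E'
from h import *; import pickle
c=pickle.load(open('w1.pkl','rb')); g=cv2.cvtColor(c['img'],cv2.COLOR_RGB2GRAY)
m=np.zeros_like(g); s=g[222:295,322:392]; bg=cv2.medianBlur(s,21); m[222:295,322:392]=((bg.astype(int)-s)>25)*255
m[:, :305]=0
n,l,st,ce=cv2.connectedComponentsWithStats(m,connectivity=8)
i=max(range(1,n),key=lambda k:st[k,2]*st[k,3]); print(st[i])
v,u=np.where(l==i); W=plane(c,np.c_[u,v],.034)[:,:2]
(r)=cv2.minAreaRect((W*1e4).astype(np.float32)); print('seat',np.array(r[0])/1e4,np.array(r[1])/1e4,r[2])
p=plane(c,[430.5,286],.034)[0]; d=np.array(r[0])/1e4-p[:2]; print('centre',p,np.hypot(*d),np.degrees(np.arctan2(d[1],d[0])))
# hub disc
E
```

```text
[329 228  55  59 384]
seat [0.48028809 0.16935254] [0.05837825 0.04279161] 63.599361419677734
centre [0.56256783 0.12833937 0.034     ] 0.09193495730673737 153.505574841979
```

Emit:
servo_tool(
  series="1 -0.478 0.136 0.007 0 0 7.6; 1 -0.478 0.136 0.007 0 0 7.6; 1 -0.478 0.136 0.007 0 0 7.6; 1 -0.478 0.136 0.007 0 0 7.6; 1 -0.478 0.136 0.007 0 0 7.6; 1 -0.478 0.136 0.007 0 0 7.6; 1 -0.478 0.136 0.007 0 0 7.6; 1 -0.478 0.136 0.007 0 0 7.6; 1 -0.478 0.136 0.007 0 0 7.6; 1 -0.478 0.136 0.007 0 0 7.6; 1 -0.478 0.136 0.007 0 0 7.6; 1 -0.478 0.136 0.007 0 0 7.6",
)

```text
time_s: 2.53
eef_pos: [0.5407, -0.2419, 0.3501]
eef_rot: [0.0, 0.781, 0.625, 0.0]
wrist_force: [0.3, 0.8, -0.2]
opening: -0.0
grasp_force: 0.0
```

Emit:
servo_tool(
  series="1 0 0 0 0 0 0; 1 0 0 0 0 0 0; 1 0 0 0 0 0 0",
)

```text
time_s: 2.78
eef_pos: [0.5404, -0.2397, 0.3498]
eef_rot: [-0.001, 0.781, 0.625, 0.0]
wrist_force: [-0.6, 0.2, 0.2]
opening: 0.001
grasp_force: 0.0
```

```bash
python3 - <<'E'
from h import *; import pickle
c=cam('wrist'); pickle.dump(c,open('w2.pkl','wb')); save(c,'w2.png'); print(ctrl.get_obs()['eef_pos'],c['E'].round(3).tolist())
E
```

```text
[ 0.54043544 -0.23932769  0.35011228] [[0.976, -0.21, -0.063, 0.556], [-0.22, -0.935, -0.277, -0.17], [-0.0, 0.284, -0.959, 0.468], [0.0, 0.0, 0.0, 1.0]]
```

View pics/w2.png

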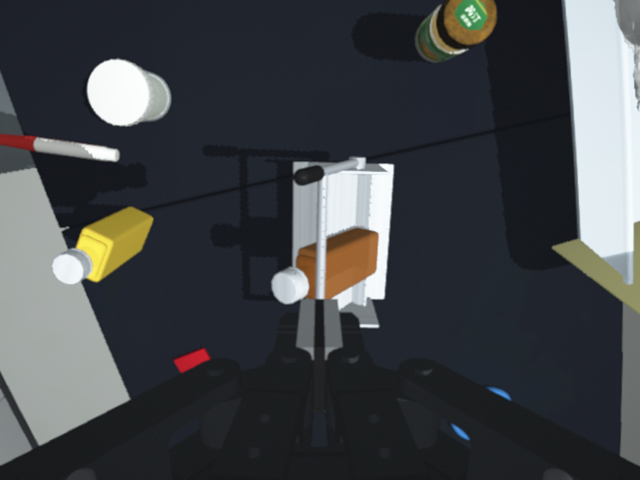

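The wrist view shows the rack bottle at (338,262) with its cap at (290,285). The cross bar runs from (325,180) to (320,298), the black handle from (300,177) to (322,170), and the pivot is at (360,163).

Next I'll measure these.

```bash
python3 - <<'E'
from h import *; import pickle
c=pickle.load(open('w2.pkl','rb')); P=cloud(c); I=c['img'].astype(int)
box=np.zeros((480,640),bool); box[155:330,265:400]=1
am=box&(I[:,:,0]-I[:,:,2]>50)&(I[:,:,0]>80)&(P[:,:,2]>.03)
am=cv2.erode(am.astype(np.uint8),np.ones((3,3)))>0
Q=P[am]; 
# upper face plane by RANSAC-like iterations
k=np.ones(len(Q),bool)
rng=np.random.default_rng(0);best=0
for _ in range(300):
    a=Q[rng.choice(len(Q),3,False)]; n=np.cross(a[1]-a[0],a[2]-a[0]); n/=np.linalg.norm(n)+1e-12
    kk=abs((Q-a[0])@n)<.0015
    if kk.sum()>best: best=kk.sum();k=kk
cm=Q[k].mean(0); n=np.linalg.svd(Q[k]-cm,full_matrices=False)[2][2]; n*=np.sign(n[2])
print('face',k.sum(),len(Q),n.round(3),'tilt from horiz',np.degrees(np.arccos(n[2])),'yaw of n',np.degrees(np.arctan2(n[1],n[0])),'c',cm.round(4))
yaw=np.arctan2(n[1],n[0]); rx=np.array([np.cos(yaw),np.sin(yaw),0]); ry=np.array([-rx[1],rx[0],0])
up=np.cross(n,ry); up*=np.sign(up[2]); print('bz',up.round(3))
q=Q[k]; print('across y',np.percentile(q@ry,[1,99]),'along z',np.percentile(q@up,[1,99]),'mean',cm@ry,cm@up)
# minAreaRect in face coords
r=cv2.minAreaRect((np.c_[q@ry,q@up]*1e4).astype(np.float32)); print('rect',np.array(r[0])/1e4,np.array(r[1])/1e4,r[2])
# cap
cap=np.zeros_like(box);cap[262:310,268:312]=1; cap&=(I.min(2)>130)&(P[:,:,2]>.09); C=P[cap]; print('cap',cap.sum(),C.mean(0).round(4),np.ptp(C,axis=0).round(3),'y',np.percentile(C@ry,[2,50,98]))
# crossbar
cb=box&(P[:,:,2]>.125)&(P[:,:,2]<.15)&(I.min(2)>90); cb[:185]=0; cb[260:]=0; B=P[cb]; d=np.linalg.svd(B-B.mean(0),full_matrices=False)[2][0]
print('bar',cb.sum(),B.mean(0).round(4),d.round(3),'perp yaw',np.degrees(np.arctan2(d[1],d[0])))
# handle
h=box&(P[:,:,2]>.12)&(I.max(2)<70); h[195:]=0; H=P[h]; print('handle',h.sum(),np.percentile(H,[2,50,98],axis=0).round(4).tolist())
d=np.linalg.svd(H-H.mean(0),full_matrices=False)[2][0]; print(d.round(3),H.mean(0).round(4))
# rack sheet top rim of +y plate, pivot
s=box&(I.min(2)>130)&(P[:,:,2]>.06)&(P[:,:,2]<.1); s[175:]=0; S=P[s]; print('plate',s.sum(),np.percentile(S,[2,50,98],axis=0).round(3).tolist())
w=box&(I.min(2)>90)&(P[:,:,2]>.004)&(P[:,:,2]<.1); W=P[w]; rr=cv2.minAreaRect((W[:,:2]*1e4).astype(np.float32)); print('rackrect',np.array(rr[0])/1e4,np.array(rr[1])/1e4,rr[2])
E
```

```text
face 2026 2892 [ 0.796 -0.187  0.575] tilt from horiz 54.88876942915304 yaw of n -13.243789959257276 c [ 0.5563 -0.3051  0.0885]
bz [-0.56   0.132  0.818]
across y [-0.19063574 -0.14967303] along z [-0.32893639 -0.23765203] mean -0.16957056944794346 -0.2792582379731565
rect [-0.1702366  -0.28365403] [0.04273607 0.09429105] 0.1649467796087265
cap 1017 [ 0.5035 -0.2923  0.1463] [0.03  0.039 0.042] y [-0.18306654 -0.16874265 -0.15790822]
bar 738 [ 0.5399 -0.2463  0.1428] [-0.241 -0.97  -0.001] perp yaw -103.96268594672736
handle 422 [[0.5307, -0.2098, 0.1549], [0.5402, -0.204, 0.1773], [0.5494, -0.1992, 0.183]]
[-0.492  0.073  0.868] [ 0.5401 -0.2042  0.1735]
plate 401 [[0.563, -0.23, 0.061], [0.582, -0.22, 0.076], [0.607, -0.21, 0.098]]
rackrect [ 0.5529103 -0.2916585] [0.17162634 0.10949103] 75.94612884521484
```

```bash
cat > k.py <<'E'
from h import *
yaw=-13.6; y=np.radians(yaw); rx=np.array([np.cos(y),np.sin(y),0]); ry=np.array([-rx[1],rx[0],0]); ez=np.array([0,0,1.])
piv=rx*.621+ry*-.072+ez*.056; al=np.radians(35)
a=np.sin(al)*rx-np.cos(al)*ez; b=np.cos(al)*rx+np.sin(al)*ez
def tcp(phi,r=.112,gap=0,ht=.0145):
    p=np.radians(phi); h=np.sin(p)*rx+np.cos(p)*ez; n=np.cos(p)*rx-np.sin(p)*ez
    C=piv+r*h-.006*n; s=np.clip((b@n)/.25,-1,1)
    return C-s*ht*b-gap*b-.025*a
E
python3 - <<'E'
from k import *
s=tcp(-25,gap=.02); up=s-a*.08
print('up',up,go(up,yaw,35)); print('start',s)
for f in list(range(-25,70,8))+[69.5,72]:
    d=(tcp(f)-s)*1000; print(f,'y %.0f z %.0f'%(d@b,d@a), tcp(f).round(3))
E
```

```text
up [ 0.4493609  -0.18278889  0.22119334] (array([  35.2, -101.2,  129. ]), array([-35.01,  -0.33,   0.93]))
start [ 0.49396042 -0.19357865  0.15566118]
-25 y 20 z -0 [ 0.51  -0.197  0.167]
-17 y 35 z 3 [ 0.524 -0.201  0.174]
-9 y 50 z 8 [ 0.538 -0.204  0.178]
-1 y 64 z 15 [ 0.553 -0.208  0.18 ]
7 y 77 z 24 [ 0.569 -0.212  0.18 ]
15 y 88 z 35 [ 0.584 -0.215  0.178]
23 y 98 z 47 [ 0.598 -0.219  0.174]
31 y 106 z 60 [ 0.612 -0.222  0.167]
39 y 112 z 75 [ 0.625 -0.225  0.159]
47 y 123 z 90 [ 0.642 -0.229  0.153]
55 y 133 z 105 [ 0.659 -0.233  0.146]
63 y 141 z 121 [ 0.673 -0.237  0.137]
69.5 y 145 z 134 [ 0.684 -0.24   0.13 ]
72 y 144 z 138 [ 0.686 -0.24   0.125]
```

Emit:
servo_tool(
  series="1 0.035 -0.101 0.02 -7 0 0; 1 0.035 -0.101 0.05 -14 0 0; 1 0.035 -0.101 0.09 -21 0 0; 1 0.035 -0.101 0.129 -28 0 0; 1 0.035 -0.101 0.129 -35 0 0.9; 1 0.035 -0.101 0.129 -35 0 0.9; 1 0.035 -0.101 0.129 -35 0 0.9; 1 0.035 -0.101 0.129 -35 0 0.9",
)

```text
time_s: 3.5
eef_pos: [0.4495, -0.1836, 0.2217]
eef_rot: [0.235, 0.749, 0.59, 0.188]
wrist_force: [1.0, -0.9, 0.9]
opening: 0.004
grasp_force: 0.0
```

Emit:
servo_tool(
  series="1 0 0 0.03 0 0 0; 1 0 0 0.06 0 0 0; 1 0 0 0.08 0 0 0; 1 0 0 0.08 0 0 0",
)

```text
time_s: 3.83
eef_pos: [0.497, -0.1957, 0.1554]
eef_rot: [0.235, 0.749, 0.59, 0.188]
wrist_force: [-0.6, 1.3, 0.2]
opening: 0.004
grasp_force: 0.0
```

```bash
python3 - <<'E'
from k import *; import pickle
o=ctrl.get_obs(); print(o['eef_pos'],o['q'].round(2),go(tcp(-25,gap=.02),yaw,35),o['wrist_force'])
c=cam('wrist'); save(c,'w3.png')
E
```

```text
[ 0.49695179 -0.19573074  0.155417  ] [-0.77 -0.08  2.23  0.62  0.53 -1.  ] (array([ 1.4, -2.7, -2.2]), array([-0.  , -0.29, -0.03])) [-0.55412396  1.28870273  0.21479449]
```

View pics/w3.png

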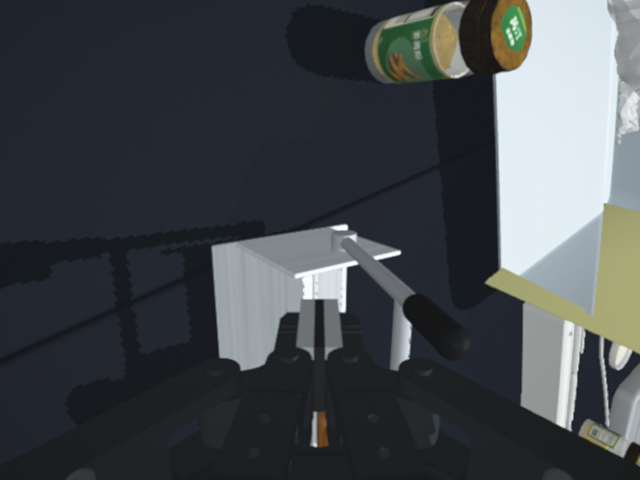

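The handle runs from (410,310) to (455,345), ahead of the fingertips at (320,300). I'll check how it lines up with the tips in tool x.

```bash
python3 - <<'E'
from k import *
c=cam('wrist'); o=ctrl.get_obs(); P=cloud(c); I=c['img']
m=np.zeros((480,640),bool); m[290:360,400:475]=1; m&=(I.max(2)<70)&(P[:,:,2]>.12)
T=Rq(o['eef_rot']).inv().apply(P[m]-o['eef_pos'])*1000
print(m.sum(),np.percentile(T,[2,25,50,75,98],axis=0).round(1).tolist())
d=np.linalg.svd(T-T.mean(0),full_matrices=False)[2][0]; print(T.mean(0).round(1),d.round(2))
E
```

```text
2512 [[-2.3, 32.1, 0.7], [1.7, 36.6, 3.7], [4.2, 39.3, 10.4], [6.1, 42.5, 20.7], [7.3, 47.7, 32.7]]
[ 3.7 39.5 12.4] [ 0.04 -0.21  0.98]
```

Emit:
servo_tool(
  series="1 0 0.012 0 0 0 0; 1 0 0.022 0 0 0 0; 1 0 0.032 0.002 0 0 0; 1 0 0.042 0.004 0 0 0; 1 0 0.052 0.009 0 0 0; 1 0 0.062 0.014 0 0 0; 1 0 0.071 0.020 0 0 0; 1 0 0.080 0.027 0 0 0; 1 0 0.087 0.034 0 0 0; 1 0 0.094 0.042 0 0 0; 1 0 0.100 0.051 0 0 0; 1 0 0.105 0.060 0 0 0",
)

```text
time_s: 4.93
eef_pos: [0.6132, -0.2246, 0.1697]
eef_rot: [0.237, 0.749, 0.589, 0.188]
wrist_force: [-0.2, -0.5, 0.9]
opening: -0.003
grasp_force: 0.5
```

```bash
python3 - <<'E'
from k import *
o=ctrl.get_obs(); print(o['eef_pos'],o['wrist_force'].round(1))
for f in [31,35,39,43,47,51,55,59,63,66,69.5,72]:
    d=(tcp(f)-o['eef_pos'])*1000; print(f,'y %.0f z %.0f'%(d@b,d@a))
c=cam('wrist'); save(c,'w4.png')
E
```

```text
[ 0.61316873 -0.22461888  0.1697    ] [-0.2 -0.5  0.9]
31 y -3 z 1
35 y 1 z 8
39 y 4 z 16
43 y 8 z 23
47 y 14 z 31
51 y 19 z 38
55 y 24 z 46
59 y 28 z 54
63 y 32 z 62
66 y 34 z 68
69.5 y 36 z 74
72 y 35 z 79
```

View pics/w4.png

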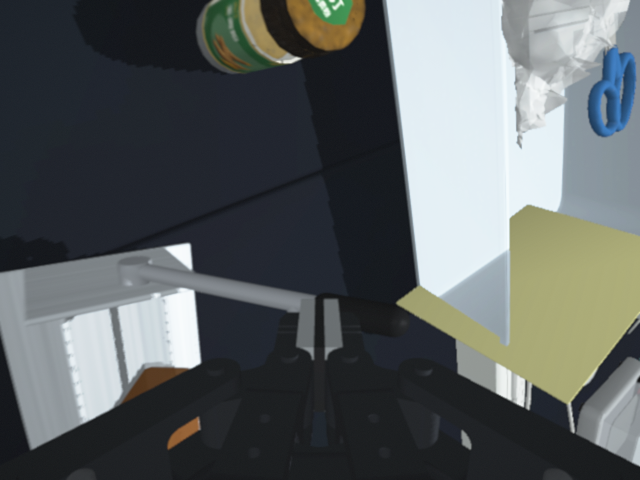

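The handle is being pushed, with its end at (400,320). I'll continue the arc to the stop.

Emit:
servo_tool(
  series="1 0 0.002 0.008 0 0 0; 1 0 0.005 0.016 0 0 0; 1 0 0.009 0.023 0 0 0; 1 0 0.014 0.031 0 0 0; 1 0 0.019 0.038 0 0 0; 1 0 0.024 0.046 0 0 0; 1 0 0.028 0.054 0 0 0; 1 0 0.032 0.062 0 0 0; 1 0 0.034 0.068 0 0 0; 1 0 0.035 0.071 0 0 0",
)

```text
time_s: 5.82
eef_pos: [0.6792, -0.2399, 0.1277]
eef_rot: [0.235, 0.75, 0.589, 0.188]
wrist_force: [0.4, -0.2, 0.3]
opening: -0.002
grasp_force: 0.2
```

Emit:
servo_tool(
  series="1 0 0.001 0.002 0 0 0; 1 0 0.001 0.003 0 0 0; 1 0 0.001 0.004 0 0 0",
)

```text
time_s: 6.07
eef_pos: [0.6813, -0.2403, 0.1261]
eef_rot: [0.235, 0.75, 0.589, 0.188]
wrist_force: [-13.5, 2.6, 11.7]
opening: 0.002
grasp_force: 8.0
```

The keeper has reached its stop, with an 18 N reaction. I'll back off and go to the bottle pre-grasp.

Emit:
servo_tool(
  series="0 0 0 -0.03 0 0 0; -0.32 0 0 -0.06 0 0 0; -0.32 0 0 -0.09 0 0 0; -0.32 0 0 -0.1 0 0 0; -0.32 0 0 -0.1 0 0 0",
)

```text
time_s: 6.48
eef_pos: [0.6263, -0.2281, 0.2113]
eef_rot: [0.238, 0.749, 0.589, 0.188]
wrist_force: [0.3, -0.2, 0.0]
opening: 0.659
grasp_force: 0.0
```

```bash
cat >> k.py <<'E'
bn=np.array([.796,-.187,.575]); bu=np.array([-.56,.132,.818]); by=np.array([.229,.973,0])
def bot(s): return bn*.5348+by*-.170+bu*(s-.337)
E
python3 - <<'E'
from k import *
for s in (.2,.1): print(bot(s),go(bot(s),-13.4,35))
E
```

```text
[ 0.4634908 -0.2835016  0.195444 ] (array([ -92.2, -127.5,  -71.1]), array([ 0.29,  0.02, -0.28]))
[ 0.5194908 -0.2967016  0.113644 ] (array([ -92.1, -127.8,   28.9]), array([ 0.29,  0.02, -0.28]))
```

Emit:
servo_tool(
  series="-0.32 0 -0.03 -0.04 0 0 0; -0.32 -0.03 -0.06 -0.071 0 0 0; -0.32 -0.06 -0.09 -0.071 0 0 0; -0.32 -0.092 -0.11 -0.071 0 0 0; -0.32 -0.092 -0.128 -0.071 0 0 0; -0.32 -0.092 -0.128 -0.071 0 0 0; -0.32 -0.092 -0.128 -0.071 0 0 0",
)

```text
time_s: 7.07
eef_pos: [0.4615, -0.2829, 0.1903]
eef_rot: [0.234, 0.751, 0.588, 0.188]
wrist_force: [-0.4, 0.7, 0.5]
opening: 0.664
grasp_force: 0.0
```

```bash
python3 - <<'E'
from k import *; import pickle
c=cam('wrist'); t=cam('top'); pickle.dump((c,t,ctrl.get_obs()),open('pg.pkl','wb'))
im=np.zeros((480,800,3),np.uint8); im[:,:480]=c['img'][:,100:580]; im[:320,480:]=cv2.resize(t['img'][215:295,370:450],(320,320),interpolation=cv2.INTER_CUBIC)
cv2.imwrite('pics/pg.png',im[:,:,::-1]); o=ctrl.get_obs(); print(o['eef_pos'],o['opening'],go(bot(.2),-13.4,35))
P=cloud(c);I=c['img'].astype(int); T=Rq(o['eef_rot']).inv().apply((P-o['eef_pos']).reshape(-1,3)).reshape(P.shape)*1000
am=(I[:,:,0]-I[:,:,2]>50)&(I[:,:,0]>80)&(abs(T[:,:,0])<50)&(abs(T[:,:,1])<40)
Q=T[am]; print(am.sum(),np.percentile(Q,[1,50,99],axis=0).round(1).tolist())
cap=(I.min(2)>130)&(abs(T[:,:,0])<25)&(abs(T[:,:,1])<25)&(T[:,:,2]<90)&(T[:,:,2]>30); Q=T[cap]; print('cap',cap.sum(),np.percentile(Q,[1,50,99],axis=0).round(1).tolist())
E
```

```text
[ 0.46325016 -0.28276294  0.19205071] 0.660121808278667 (array([-0.6,  2.3, -2.5]), array([ 0.  , -0.09, -0.35]))
3213 [[-20.4, -11.1, 86.5], [17.6, 3.6, 95.0], [21.4, 33.7, 257.4]]
cap 3033 [[-14.5, -9.8, 56.0], [-0.1, 3.6, 57.5], [11.4, 15.9, 71.7]]
```

View pics/pg.png

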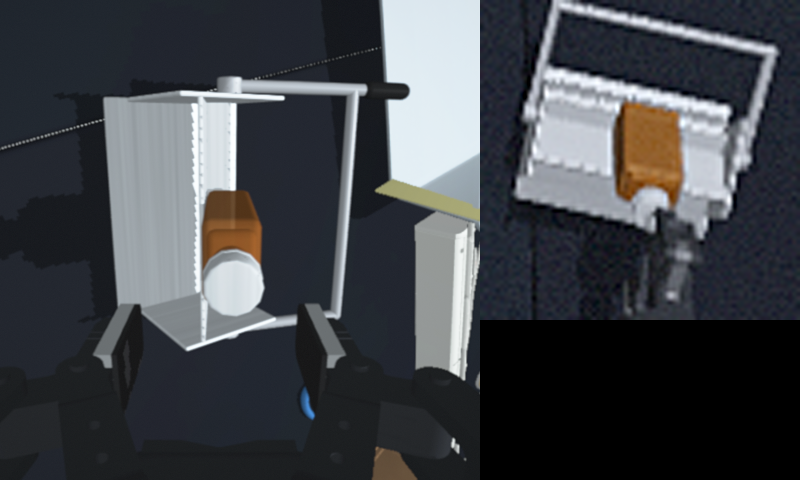

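The wrist view shows the keeper folded back and the cap centred between the fingers at (233,283). The offsets to make up are y +3 mm and x -1 mm, with 97 mm ahead to the grasp height.

Emit:
servo_tool(
  series="-0.32 -0.001 0.003 0.01 0 0 -0.3; -0.32 -0.001 0.003 0.03 0 0 -0.3; -0.32 -0.001 0.003 0.05 0 0 -0.3; -0.32 -0.001 0.003 0.07 0 0 -0.3; -0.32 -0.001 0.003 0.085 0 0 -0.3; -0.32 -0.001 0.003 0.097 0 0 -0.3; -0.32 -0.001 0.003 0.097 0 0 -0.3",
)

```text
time_s: 7.75
eef_pos: [0.5205, -0.2954, 0.1126]
eef_rot: [0.234, 0.748, 0.592, 0.187]
wrist_force: [-0.0, 0.7, 0.8]
opening: 0.663
grasp_force: 0.0
```

Emit:
servo_tool(
  series="0 0 0 0 0 0 0; 0.15 0 0 0 0 0 0; 0.25 0 0 0 0 0 0; 0.4 0 0 0 0 0 0; 0.6 0 0 0 0 0 0; 1 0 0 0 0 0 0; 1 0 0 0 0 0 0",
)

```text
time_s: 8.33
eef_pos: [0.5195, -0.2968, 0.1155]
eef_rot: [0.236, 0.748, 0.591, 0.188]
wrist_force: [-0.2, 4.5, 6.7]
opening: 0.36
grasp_force: 60.1
```

Emit:
servo_tool(
  series="1 0 0 -0.01 0 0 0; 1 0 0 -0.025 0 0 0; 1 0 0 -0.045 0 0 0; 1 0 0 -0.065 0 0 0; 1 0 0 -0.085 0 0 0; 1 0 0 -0.105 0 0 0; 1 0 0 -0.125 0 0 0; 1 0 0 -0.14 0 0 0; 1 0 0 -0.15 0 0 0; 1 0 0 -0.15 0 0 0",
)

```text
time_s: 9.17
eef_pos: [0.4345, -0.2778, 0.2387]
eef_rot: [0.237, 0.748, 0.591, 0.186]
wrist_force: [0.2, -0.0, -2.7]
opening: 0.362
grasp_force: 63.7
```

```bash
python3 - <<'E'
from k import *
o=ctrl.get_obs(); print(o['eef_pos'],o['q'].round(2),o['wrist_force'],o['opening'],o['grasp_force'])
# y heading 153.5 -> equivalently -26.5 ; TCP height: foot 100mm below TCP -> hover
for p in ([.46,-.05,.26],[.4803,.1694,.26],[.4803,.1694,.034+.101]): print(go(p,-26.5,0))
c=cam('wrist'); P=cloud(c);I=c['img'].astype(int); T=Rq(o['eef_rot']).inv().apply((P-o['eef_pos']).reshape(-1,3)).reshape(P.shape)*1000
am=(I[:,:,0]-I[:,:,2]>50)&(I[:,:,0]>80)&(abs(T[:,:,0])<40)&(abs(T[:,:,1])<30)&(T[:,:,2]<115); Q=T[am]; print(am.sum(),np.percentile(Q,[1,50,99],axis=0).round(1).tolist())
# +x narrow face normal
f=Q[(Q[:,0]>18)&(Q[:,2]>35)]
if len(f)>50:
    n=np.linalg.svd(f-f.mean(0),full_matrices=False)[2][2]; n*=np.sign(n[0]); print(len(f),n.round(3),f.mean(0).round(1),np.percentile(f,[1,99],axis=0).round(1).tolist())
E
```

```text
[ 0.4345429  -0.2777978   0.23874208] [-1.06 -0.26  2.18  0.59  0.86 -1.13] [ 0.16416798 -0.02010946 -2.70713267] 0.3622436568904192 63.71753454208374
(array([227.5, -10.6, -33.8]), array([34.94, -3.93, 12.68]))
(array([445.6, -36. , -52. ]), array([34.94, -3.93, 12.68]))
(array([ 445.7, -107.9,   50.3]), array([34.94, -3.93, 12.68]))
12163 [[-4.4, -14.8, -15.9], [18.4, 0.0, -0.8], [22.1, 15.0, 88.7]]
2115 [1.    0.019 0.008] [21.2  0.1 60. ] [[19.6, -13.8, 35.4], [21.9, 14.2, 93.0]]
```

Emit:
servo_tool(
  series="1 0.02 -0.005 -0.01 5 0 1; 1 0.05 -0.01 -0.02 10 -1 3; 1 0.09 -0.015 -0.03 16 -2 5; 1 0.13 -0.02 -0.04 22 -2.5 7; 1 0.17 -0.025 -0.052 28 -3 9; 1 0.21 -0.03 -0.052 33 -3.6 11; 1 0.25 -0.032 -0.052 35 -3.9 12.7; 1 0.29 -0.034 -0.052 35 -3.9 12.7; 1 0.33 -0.036 -0.052 35 -3.9 12.7; 1 0.37 -0.036 -0.052 35 -3.9 12.7; 1 0.40 -0.036 -0.052 35 -3.9 12.7; 1 0.425 -0.036 -0.052 35 -3.9 12.7",
)

```text
time_s: 10.22
eef_pos: [0.4756, 0.1536, 0.2583]
eef_rot: [-0.003, 0.85, 0.527, 0.0]
wrist_force: [0.1, -0.4, -3.5]
opening: 0.363
grasp_force: 63.5
```

Emit:
servo_tool(
  series="1 0 0 0 0 0 0; 1 0 0 0 0 0 0",
)

```text
time_s: 10.38
eef_pos: [0.4754, 0.152, 0.2581]
eef_rot: [-0.003, 0.849, 0.528, -0.001]
wrist_force: [0.8, -0.9, -2.5]
opening: 0.362
grasp_force: 63.5
```

```bash
python3 - <<'E'
from k import *
o=ctrl.get_obs(); print(o['eef_pos'],o['eef_rot'].round(3),o['q'].round(2),go([.4803,.1694,.26],-26.5,0))
E
```

```text
[0.47535232 0.15195681 0.25814175] [-0.003  0.849  0.528 -0.001] [0.07 0.01 1.79 0.   1.35 0.52] (array([17.8, -3.3, -1.8]), array([-0.31, -0.11,  0.3 ]))
```

Emit:
servo_tool(
  series="1 0.005 -0.001 0.015 -0.3 -0.1 0.3; 1 0.0195 -0.003 0.035 -0.3 -0.1 0.3; 1 0.0195 -0.003 0.055 -0.3 -0.1 0.3; 1 0.0195 -0.003 0.075 -0.3 -0.1 0.3; 1 0.0195 -0.003 0.09 -0.3 -0.1 0.3; 1 0.0195 -0.003 0.10 -0.3 -0.1 0.3; 1 0.0195 -0.003 0.103 -0.3 -0.1 0.3; 1 0.0195 -0.003 0.103 -0.3 -0.1 0.3",
)

```text
time_s: 11.05
eef_pos: [0.4811, 0.1685, 0.1559]
eef_rot: [0.0, 0.852, 0.524, 0.0]
wrist_force: [-0.7, 0.5, -1.8]
opening: 0.365
grasp_force: 63.5
```

```bash
python3 - <<'E'
from k import *; import pickle
c=cam('wrist'); o=ctrl.get_obs(); pickle.dump((c,o),open('hv.pkl','wb')); save(c,'hv.png'); print(o['eef_pos'],go([.4803,.1694,.155],-26.5,0))
E
```

```text
[0.48182196 0.16874937 0.15697586] (array([-0.1, -1.7,  2. ]), array([ 0.11, -0.06, -0.29]))
```

View pics/hv.png

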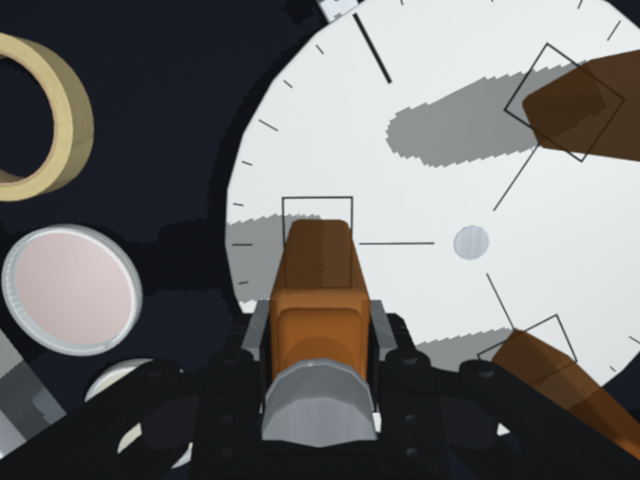

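The hover view shows the outline with corners (283,198), (352,198), (352,288) and (283,288), and the bottle foot's edge at row 220 across columns 292 to 349. They look square to each other. I'll compute the relative offset.

```bash
python3 - <<'E'
from h import *; import pickle
c,o=pickle.load(open('hv.pkl','rb')); R0=Rq(o['eef_rot']); tl=lambda W:(R0.inv().apply(W-o['eef_pos'])*1000).round(1)
print('outline',tl(plane(c,[[283,198],[352,198],[352,288],[283,288]],.034)))
P=cloud(c);I=c['img'].astype(int); T=R0.inv().apply((P-o['eef_pos']).reshape(-1,3)).reshape(P.shape)*1000
am=(I[:,:,0]-I[:,:,2]>40)&(abs(T[:,:,1])<30); am[:210]=0; am[330:]=0; am[:,:262]=0; am[:,385:]=0
for r in (222,226,230,250,270):
    u=np.where(am[r])[0]; print(r,u.min(),u.max(),T[r,u[2:-2]].mean(0).round(1),T[r,u.min()+1].round(1),T[r,u.max()-1].round(1))
rows=np.where(am[:,300:340].any(1))[0]; print(rows.min(), [np.where(am[:,u])[0].min() for u in (300,310,320,330,340)])
f=T[am&(T[:,:,0]>15)&(T[:,:,2]>30)]; n=np.linalg.svd(f-f.mean(0),full_matrices=False)[2][2]; print('face n',n*np.sign(n[0]),f.mean(0), f[:,2].max())
E
```

```text
outline [[ 27.2 -21.7 123. ]
 [ 27.2  18.2 123. ]
 [-28.8  19.4 123. ]
 [-28.7 -23.1 122.9]]
222 295 344 [20.5 -0.4 91.9] [ 20.  -12.7  93.8] [19.7 11.6 95.1]
226 293 347 [20.5 -0.3 83.4] [ 19.9 -13.3  85.6] [19.4 12.7 87.9]
230 291 349 [20.5 -0.3 75.4] [ 20.1 -13.7  77.2] [19.3 13.2 80.3]
250 285 354 [20.8 -0.5 42.8] [ 20.1 -14.1  45.1] [19.6 13.1 46.8]
270 279 360 [21.  -0.6 19.1] [ 20.1 -14.5  21.6] [19.2 13.5 24.2]
220 [np.int64(220), np.int64(220), np.int64(221), np.int64(221), np.int64(221)]
face n [0.99982644 0.01624481 0.00912115] [20.62672219 -0.49608451 57.27168762] 98.59087877119836
```

Emit:
servo_tool(
  series="1 0.001 -0.001 0.004 0 0 -0.8; 1 0.002 -0.0013 0.008 0 0 -0.8; 1 0.002 -0.0013 0.012 0 0 -0.8; 1 0.002 -0.0013 0.015 0 0 -0.8; 1 0.002 -0.0013 0.0175 0 0 -0.8; 1 0.002 -0.0013 0.019 0 0 -0.8; 1 0.002 -0.0013 0.020 0 0 -0.8; 1 0.002 -0.0013 0.020 0 0 -0.8; 1 0.002 -0.0013 0.020 0 0 -0.8",
)

```text
time_s: 11.85
eef_pos: [0.4815, 0.1718, 0.1372]
eef_rot: [0.001, 0.848, 0.53, 0.001]
wrist_force: [-0.8, 1.4, -0.4]
opening: 0.364
grasp_force: 63.7
```

```bash
python3 - <<'E'
from h import *; import pickle
c=cam('wrist'); o=ctrl.get_obs(); R0=Rq(o['eef_rot']); print(o['eef_pos'],o['wrist_force'],go([.4803,.1694,.155],-26.5,0))
g=c['img'][195:325,240:400]; cv2.imwrite('pics/lo.png',cv2.resize(g,(800,650))[:600,:,::-1]); pickle.dump((c,o),open('lo.pkl','wb'))
E
```

```text
[0.4814939  0.17174719 0.13714426] [-1.21796689  0.58458989 -0.95322453] (array([ -2.6,  -0. , -17.9]), array([ 0.12, -0.09,  0.56]))
```

View pics/lo.png

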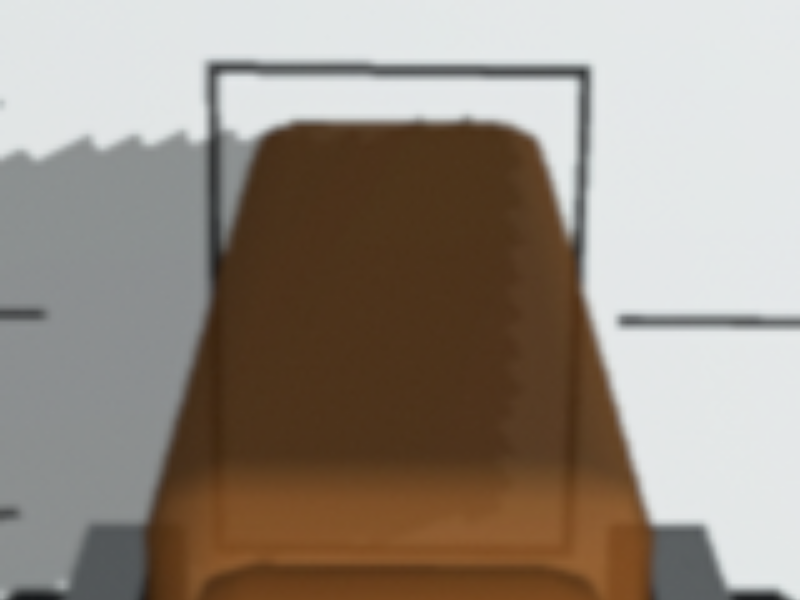

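The crop shows the foot inside the outline with gaps of about 5 mm front, 5.3 mm left and 4.5 mm right. The outline is turned about 0.7° clockwise against the foot. I'll correct x +1 mm, y -0.4 mm and yaw +0.7°, then lower finely.

Emit:
servo_tool(
  series="1 0.001 -0.0004 -0.001 0 0 0.7; 1 0.001 -0.0004 -0.001 0 0 0.7; 1 0.001 -0.0004 0 0 0 0.7; 1 0.001 -0.0004 0.0005 0 0 0.7; 1 0.001 -0.0004 0.001 0 0 0.7; 1 0.001 -0.0004 0.001 0 0 0.7",
)

```text
time_s: 12.4
eef_pos: [0.4822, 0.1731, 0.137]
eef_rot: [0.001, 0.851, 0.525, 0.002]
wrist_force: [-1.4, 1.1, 6.0]
opening: 0.366
grasp_force: 64.7
```

Emit:
servo_tool(
  series="1 0 0 0.0003 0 0 0; 1 0 0 0.0006 0 0 0; 1 0 0 0.0008 0 0 0; 1 0 0 0.0008 0 0 0; 1 0 0 0.0008 0 0 0",
)

```text
time_s: 12.82
eef_pos: [0.4825, 0.1733, 0.137]
eef_rot: [0.001, 0.851, 0.525, 0.002]
wrist_force: [-4.0, 1.9, 10.9]
opening: 0.36
grasp_force: 65.4
```

Emit:
servo_tool(
  series="1 0 0 -0.0005 0 0 0; 1 0 0 -0.001 0 0 0; 1 0 0 -0.0013 0 0 0; 1 0 0 -0.0013 0 0 0; 1 0 0 -0.0013 0 0 0",
)

```text
time_s: 13.23
eef_pos: [0.482, 0.1729, 0.137]
eef_rot: [0.001, 0.851, 0.525, 0.002]
wrist_force: [-1.8, 1.4, 5.6]
opening: 0.362
grasp_force: 64.6
```

```bash
cat > z.py <<'E'
from h import *; import sys
c=cam('wrist'); o=ctrl.get_obs(); print(o['eef_pos'],o['wrist_force'].round(1))
g=cv2.cvtColor(c['img'],cv2.COLOR_RGB2GRAY)
# long dark lines: zero line & radial seat line angle about hub, world at z=.034
for nm,(u0,u1,v0,v1) in dict(zero=(330,410,0,95),seat=(364,432,225,262)).items():
    s=g[v0:v1,u0:u1]; m=((s<110)).astype(np.uint8); n,l,st,ce=cv2.connectedComponentsWithStats(m)
    for i in range(1,n):
        if st[i,4]>25 and max(st[i,2:4])>30 and st[i,4]<900:
            v,u=np.where(l==i); W=plane(c,np.c_[u+u0,v+v0],.034)[:,:2]; d=np.linalg.svd(W-W.mean(0),full_matrices=False)[2][0]
            print(nm,st[i],np.degrees(np.arctan2(d[1],d[0]))%180,W.mean(0).round(4))
print('proj seat corners ok'); np.save(sys.argv[1],c['img'])
E
python3 z.py r1.npy; python3 - <<'E'
import numpy as np,pickle,h
c=pickle.load(open('hv.pkl','rb'))[0]
h.cam=lambda n:c
exec(open('z.py').read().replace('from h import *','from h import *\ncam=h.cam').replace('sys.argv[1]','"/tmp/x.npy"').replace("import sys","import sys,h"))
E
```

```text
[0.48203766 0.17287122 0.13707014] [-0.8  1.7  5.4]
zero [ 31  13  40  76 339] 92.98305969979815 [0.5562 0.2533]
seat [ 1 35 67  1 67] 153.2308355682385 [0.5199 0.1501]
proj seat corners ok
[0.48203766 0.17287122 0.13707014] [-0.8  1.7  5.4]
zero [ 23  14  38  69 279] 93.70209968195984 [0.555  0.2528]
proj seat corners ok
```

Emit:
servo_tool(
  series="1 0 0 -0.0004 0 0 0; 1 0 0 -0.0008 0 0 0; 1 0 0 -0.0008 0 0 0; 1 0 0 -0.0008 0 0 0",
)

```text
time_s: 13.62
eef_pos: [0.4816, 0.1725, 0.1371]
eef_rot: [0.001, 0.851, 0.525, 0.001]
wrist_force: [-0.1, -0.3, 2.2]
opening: 0.368
grasp_force: 64.0
```

```bash
python3 z.py r2.npy; python3 - <<'E'
import numpy as np,cv2
a=np.load('r2.npy'); im=np.zeros((560,800,3),np.uint8)
im[:,:440]=cv2.resize(a[190:302,270:358],(440,560)); im[:400,440:]=cv2.resize(a[0:100,310:400],(360,400))
cv2.imwrite('pics/r2.png',im[:,:,::-1])
E
```

```text
[0.48160207 0.17251875 0.13714607] [1.3 0.1 0.7]
zero [ 30  13  41  75 333] 93.39100172023765 [0.5553 0.2527]
proj seat corners ok
```

View pics/r2.png

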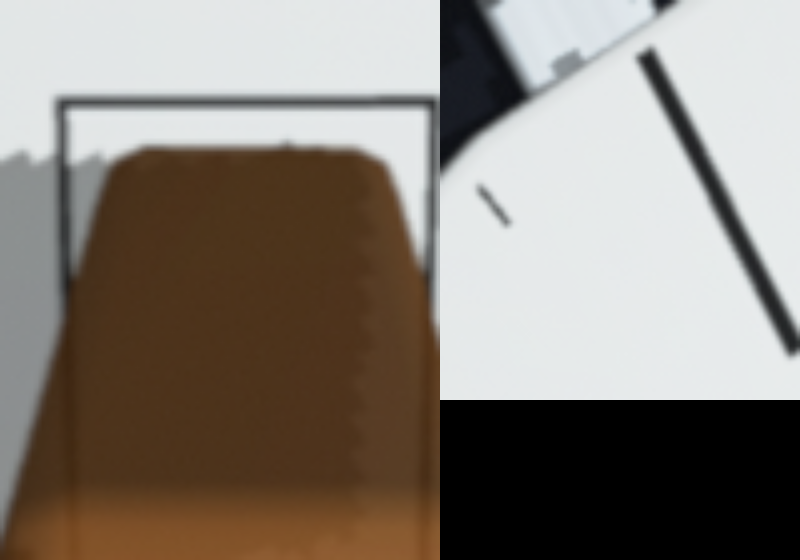

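The foot sits square and centred in the outline, and the zero line has not changed from the hover view. The contact force is near zero. I'll open slowly.

Emit:
servo_tool(
  series="0.5 0 0 0 0 0 0; 0.3 0 0 0 0 0 0; 0.24 0 0 0 0 0 0; 0.2 0 0 0 0 0 0; 0.15 0 0 0 0 0 0; 0.1 0 0 0 0 0 0; 0 0 0 0 0 0 0; -0.15 0 0 0 0 0 0; -0.3 0 0 0 0 0 0; -0.3 0 0 0 0 0 0",
)

```text
time_s: 14.5
eef_pos: [0.4814, 0.1727, 0.1372]
eef_rot: [0.001, 0.851, 0.525, 0.001]
wrist_force: [-0.8, 0.6, 0.1]
opening: 0.648
grasp_force: 0.0
```

```bash
python3 z.py r3.npy; python3 - <<'E'
from h import *
c=cam('wrist');o=ctrl.get_obs();print(o['opening'],o['grasp_force']);P=cloud(c);I=c['img'].astype(int); T=Rq(o['eef_rot']).inv().apply((P-o['eef_pos']).reshape(-1,3)).reshape(P.shape)*1000
am=(I[:,:,0]-I[:,:,2]>40)&(abs(T[:,:,1])<30)&(abs(T[:,:,0])<35); am[:200]=0
for z in (-10,0,30,60,85):
    q=T[am&(abs(T[:,:,2]-z)<4)]; print(z,np.percentile(q[:,1],[1,99]).round(1),np.percentile(q[:,0],90).round(1))
E
```

```text
[0.48147397 0.1727163  0.13723818] [0.5 1.1 0.4]
zero [ 30  13  41  76 337] 93.42308809911182 [0.5552 0.2528]
proj seat corners ok
0.6480032965833943 0.0
-10 [-11.6  12. ] 14.3
0 [-15.1  15.5] 20.5
30 [-13.8  14.3] 21.3
60 [-13.8  14.5] 21.2
85 [-13.3  14. ] 21.2
```

Released cleanly. Now I'll retreat straight up.

Emit:
servo_tool(
  series="-0.3 0 0 -0.01 0 0 0; -0.3 0 0 -0.03 0 0 0; -0.3 0 0 -0.055 0 0 0; -0.3 0 0 -0.085 0 0 0; -0.3 0 0 -0.12 0 0 0; -0.3 0 0 -0.15 0 0 0; -0.3 0 0 -0.18 0 0 0; -0.3 0 0 -0.2 0 0 0; -0.3 0 0 -0.2 0 0 0",
)

```text
time_s: 15.35
eef_pos: [0.483, 0.173, 0.3437]
eef_rot: [0.003, 0.851, 0.525, 0.006]
wrist_force: [0.3, 0.6, -0.0]
opening: 0.649
grasp_force: 0.0
```

```bash
python3 - <<'E'
from h import *
c=cam('wrist'); t=cam('top'); s=cam('scene')
im=np.zeros((600,800,3),np.uint8); im[:300,:400]=cv2.resize(c['img'],(400,300)); im[300:,:]=cv2.resize(t['img'][210:300,210:450],(800,300),interpolation=cv2.INTER_CUBIC); im[:300,400:]=cv2.resize(s['img'][170:320,220:420],(400,300),interpolation=cv2.INTER_CUBIC)
cv2.imwrite('pics/fin.png',im[:,:,::-1]); print(ctrl.get_obs()['eef_pos'])
E
```

```text
[0.48066909 0.17265122 0.3371487 ]
```

View pics/fin.png

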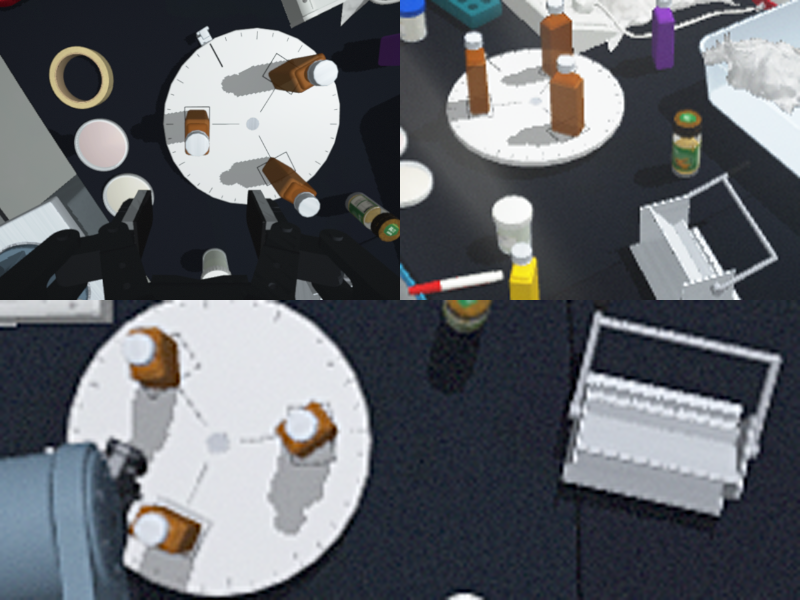

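The composite shows:
- **Bottle:** upright in the third outline, wrist view (197,125).
- **Platter:** zero line at the pointer (210,45), and both other bottles in place.
- **Rack:** empty at (660,430), with the keeper back.

I'm handing it in.

```bash
python3 -c "
from bench import ctrl
print(ctrl.hand_in())"
```

```text
the job is handed in; nothing more can be done
None
```

The job is handed in: the keeper bar is back at its stop, and the bottle stands upright and square in the empty outline, about 1 mm off centre. The last pictures show the zero line still at the pointer and the other bottles and rack unmoved, after about 15 s of the 54 s allowed.

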